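Set a wiring duct square to the mounting board with a try square

ROBOT

A 6-joint arm with a two-finger parallel gripper is mounted at the origin on the work surface. World frame = base frame: x ahead of the robot, y to its left, z up, the work surface at z = 0. Lengths are in m, angles in rad, forces in N, time in s.
With the tool pointing down it reaches from about 0.35 to 0.8 m from the base axis. Payload 7.3 kg.
Tool frame: the origin (TCP) lies between the finger pads; the fingertips stand 25 mm ahead of it and the grasp point (between the pads) lies 6 mm ahead of it (r.tip_extent is the distance from the TCP to the fingertips, in m); z points along the fingers, y is the line along which they close (so a half turn about z gives the same grasp; the last joint's range is limited). The gripper opens to 85 mm and grips with 20 to 120 N. Pads are 22 mm wide; open, the fingers measure 114 mm over their backs; the gripper's body (76 mm by 85 mm) begins 54 mm behind the grasp point. The pads swing forward as they close: fully open they stand 13 mm farther back than shut.
Start: joints at [-1.298, 0.342, 1.524, -0, 1.275, -0.146], TCP at [0.214, -0.48, 0.256] pointing down, gripper open.
Joint ranges: [-2.53, 2.53], [-0.77, 2.02], [0.04, 2.7], [-1, 4.14], [0.28, 2.66], [-3.11, 3.11]. Speed limits (rad/s): [2.57, 2.57, 3.14, 3.14, 3.14, 3.14].

INTERFACE

Orientations are given as a unit quaternion [x, y, z, w].
In Python, from workcell import r, command_gripper, optics gives the robot as it stands. The module is installed in compiled form; this text tells all that it offers. Calls block until the motion is done:
- r.reach(position, orientation): joint-space move of the TCP to a pose.
- r.move_straight(position, orientation=None, speed=0.15, max_force=None): straight line of the TCP; orientation=None keeps the orientation; speed is the mean speed in m/s. With max_force (N) it stops when the force on the tool has changed by that much, and returns True; else False.
- r.movej(angles): joint-space move.
- command_gripper(opening, force=None): finger opening in m; force is the grip in N (None keeps the last); returns when the fingers have stopped.
- r.hold(seconds).
- r.solve_ik(position, orientation): joint angles nearest the present ones, or None.
- r.read_state(): the state.
- optics.get_image(name): name is "scene" or "side" or "wrist"; returns (picture, depth): 480x640x3 uint8, red, green, blue; 480x640 float32, m along the optical axis (not along the pixel's ray), 0 where there is no reading.
- optics.camera_model(name): a dict with "K" (3x3 intrinsics, pixels), "R" (3x3) and "t" (3): a world point X has camera coordinates R X + t; the wrist camera has in their place "tool_from_camera" (4x4, takes a point from camera to tool coordinates, whose origin is the TCP and whose axes are the flange's). Camera axes: x right, y down, z forward; pixel columns grow to the right and rows downward; lengths in m; the calibration is good to about 2 mm. A picture is of the moment at which its call begins: read the wrist's pose just before it. camera_model takes no time and is no camera call.
A pose or a line that the arm cannot do raises r.PlanningError and nothing moves.
- r.finish_job(): hands the job in; it is judged then, once.
The state is a dict: "time_s": time; "joint_positions": joint angles; "dq": joint speeds; "tau": joint torques, N m; "eef_pos": TCP position; "eef_rot": TCP orientation; "contact_force": force on the tool from outside, world axes, zero at the start; "torque": the same for the moment, N m; "grip_width": finger opening in m; "grip_force": force on a finger pad.
Only numpy, scipy, OpenCV 4.12 (cv2) and the standard library are available. Lean on these libraries where they do the work, as an engineer would, in place of code of your own. Each camera call takes 0.05 s, during which the arm holds its last target. There are 200 camera calls.

TASK

Set out the loose wiring duct on the mounting board: slide the try square so that its stock is flush against the board's front edge, all along, and its blade is up against the side of the contactor next to it, then push the duct flush along the other edge of the blade, so that it stands square to the board one blade's width from the contactor. Leave the square and the duct lying there, flat on the board, and do not disturb the other loose things.

Things in the scene. Friction and masses are not known exactly. Their poses are not given: they have to be found in the camera images.
- board: White-topped plywood mounting board, 300 mm deep (x), 560 mm wide (y), 18 mm thick, fixed, turned up to 10 degrees. Origin: centre of its underside; z up, +y to the left seen from the robot. Its front edge, nearest the robot, is the line x = -150 mm. Screwed to it: three black contactors in a row, 80 mm high, over x -85 to 0, y +100 to +236; behind them (x 59 to 145, y -20 to 250) a rail of breakers, 75 mm high.
- contactor_side (a point): Middle of the flat right-hand (-y) side of the nearest contactor, the right-hand one of the three, at board-top height: a plane parallel to the board's x axis at board y = +100 mm, from x = -85 to 0 mm, reaching down to the board. It does not move. Axes as the board's.
- square: Try square, loose, about 0.26 kg: steel blade at right angles to a thick black stock. Origin: on the stock's inner face, mid blade width, level with the blade's underside; x towards the blade's tip, z up. Blade x 0 to 200, y -20 to +20, z 0 to 3 mm, flat on the board. Stock x -30 to 0, y -100 to +20, z -9 to +12 mm, overhanging in front of the board's front edge, its underside 9 mm over the table.
- square_heel (a point): On the square, at the blade end of the stock's inner face (x 0, y +20, z 0 mm in the square's frame). At the start the stock stands 5 to 55 mm off the front edge, turned up to 8 degrees from it. The square slides under a push of 1 to 3 N; the blade's weight keeps it from tipping off the board.
- square_toe (a point): On the square, at the free end of the stock's inner face (x 0, y -100, z 0 mm in the square's frame).
- blade_outer (a point): On the square, halfway along the blade's outer edge, the one that goes to the contactor (x 100, y +20, z 0 mm in the square's frame); at the start it is 25 to 105 mm short of the contactor's side.
- duct: Grey slotted wiring duct, an open-topped U channel with slotted sides, loose, 150 mm long (x), 40 mm wide (y), 40 mm high, about 0.12 kg, standing on the board to the right (-y) of the square, open side up, turned up to 15 degrees from the board's x. Origin: centre of its underside; its +y side faces the blade. It slides under a push of about 1 N.
- duct_front (a point): On the duct, at the front (-x) end of its lower +y edge, the side that goes to the blade (x -75, y +20, z 0 mm in the duct's frame).
- duct_rear (a point): On the duct, at the rear (+x) end of its lower +y edge (x +75, y +20, z 0 mm in the duct's frame).
- loose_breaker: Bystander: white three-pole circuit breaker, 85 x 54 x 70 mm, standing loose on the board behind the square and the duct. Origin: centre of its underside.
- screwdriver: Bystander: screwdriver, 150 mm long, lying on the table to the right, nearer the robot than the board.
- spare_contactor: Bystander: loose contactor, 85 x 45 x 82 mm, on the table to the left of the board. Origin: centre of its underside.
- tape_measure: Bystander: tape measure, about 62 x 75 x 36 mm, on the table beside the board.
- pliers: Bystander: pliers, 175 mm long, 14 mm high, on the table beside the board.
- multimeter: Bystander: black multimeter, 150 x 75 x 42 mm, on the table beside the board.
- rail_offcut: Bystander: offcut of steel DIN rail, 120 x 37 x 8 mm, lying on the board near its right-hand end, along the board's x.
There are look-alikes about, which are no part of the job. Leave any turquoise look-alike of the duct alone.

How it is judged:
By the outcome, as a careful person would: the job done as asked, in the order asked, and still so for the second after the job is handed in, with the robot touching nothing.
It also fails if it takes over 64 s, if anything falls off the work surface, if the arm or the gripper's body presses on something with over 40 N, if the wrist force passes 120 N, or if a joint passes its speed limit or range.

## Working session

There is one attempt and no reset: what is moved stays moved. The work goes in short steps, each a Python script; the robot and the scene stay as the last script left them, time stands still between calls to the robot, and variables do not carry over. Pictures are saved under pics/ and viewed, at most 10 in all, crops included, and the job is handed in when it is done.

```bash
mkdir -p pics; python3 - <<'E'
from workcell import r,optics
import numpy as np,cv2
for n in ("scene","side"):
    p,d=optics.get_image(n); m=optics.camera_model(n)
    cv2.imwrite(f"pics/{n}0.png",p[:,:,::-1]); np.savez(f"{n}0.npz",p=p,d=d,**{k:m[k] for k in("K","R","t")})
    print(n,m["K"].round(1).tolist(),(-m["R"].T@m["t"]).round(3),m["R"].round(2).tolist())
s=r.read_state();print(s["time_s"],s["eef_rot"],r.tip_extent)
print(optics.camera_model("wrist")["tool_from_camera"].round(3))
E
```

```text
scene [[450.2, 0.0, 319.1], [0.0, 450.2, 234.0], [0.0, 0.0, 1.0]] [ 1.208 -0.245  0.963] [[0.31, 0.95, 0.01], [0.75, -0.24, -0.62], [-0.58, 0.2, -0.79]]
side [[581.9, 0.0, 315.5], [0.0, 581.9, 248.8], [0.0, 0.0, 1.0]] [ 0.357 -0.983  1.104] [[0.98, -0.18, -0.0], [-0.14, -0.72, -0.68], [0.12, 0.67, -0.73]]
0.1 [ 9.78155386e-01  2.07873947e-01 -9.44565207e-06 -6.80604150e-04] 0.025
[[ 0.001 -0.957 -0.289  0.074]
 [ 1.     0.001  0.     0.001]
 [-0.    -0.289  0.957 -0.117]
 [ 0.     0.     0.     1.   ]]
```

View pics/scene0.png

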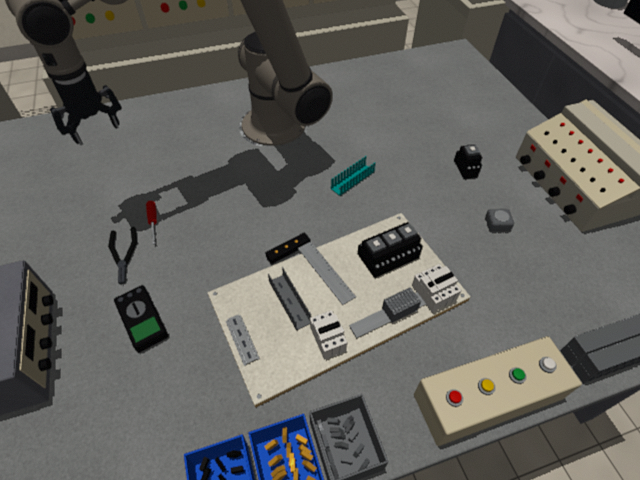

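View pics/side0.png

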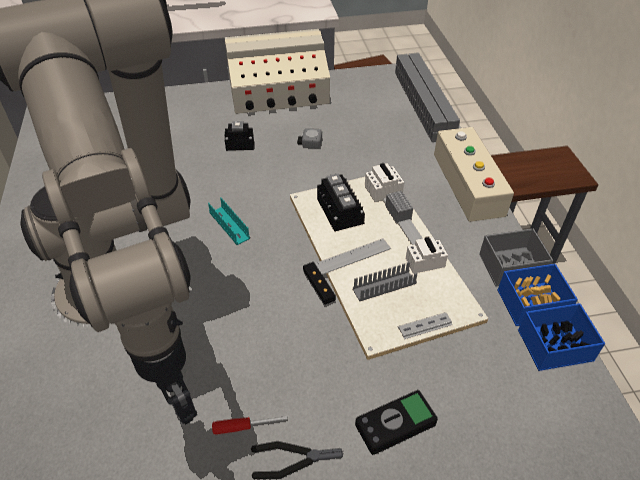

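The scene view shows the board corners at about (209,293), (401,214), (468,299) and (258,404). The stock runs from (268,257) to (308,238), the blade tip is near (347,300), and the duct runs from (275,272) to (302,325).

```bash
cat > h.py <<'E'
import numpy as np
def ray(uv,z,K,R,t):
    "pixels -> world points on plane z"
    uv=np.atleast_2d(np.array(uv,float)); d=np.c_[(uv-K[:2,2])/[K[0,0],K[1,1]],np.ones(len(uv))]@R
    c=-R.T@t; return c+d*((z-c[2])/d[:,2])[:,None]
def wristcam(s,m):
    from scipy.spatial.transform import Rotation as Ro
    T=np.eye(4);T[:3,:3]=Ro.from_quat(s["eef_rot"]).as_matrix();T[:3,3]=s["eef_pos"]
    C=np.linalg.inv(T@m["tool_from_camera"]); return m["K"],C[:3,:3],C[:3,3]
def down(yaw):
    "tool down, tool x axis at world angle yaw"
    return np.array([np.cos(yaw/2),np.sin(yaw/2),0,0])
E
python3 - <<'E'
from h import *
a=np.load("scene0.npz");c=(a["K"],a["R"],a["t"])
print("board",ray([(209,293),(401,214),(468,299),(258,404)],.018,*c)[:,:2].round(3).tolist())
print("stock,tip",ray([(268,257),(308,238),(347,300)],.025,*c)[:,:2].round(3).tolist())
print("duct",ray([(275,272),(302,325)],.058,*c)[:,:2].round(3).tolist())
a=np.load("side0.npz");c=(a["K"],a["R"],a["t"])
print("board",ray([(368,355),(292,195),(487,320)],.018,*c)[:,:2].round(3).tolist())
from workcell import r
for x,y,z in((.45,.0,.45),(.4,-.05,.45),(.4,.0,.4),(.4,-.05,.38)):
  for yaw in(0,np.pi,-.15): print(x,y,z,yaw,r.solve_ik([x,y,z],down(yaw)))
E
```

```text
board [[0.595, -0.317], [0.509, 0.231], [0.805, 0.271], [0.888, -0.266]]
stock,tip [[0.541, -0.156], [0.514, -0.041], [0.721, -0.008]]
duct [[0.612, -0.154], [0.766, -0.133]]
board [[0.592, -0.319], [0.511, 0.228], [0.882, -0.279]]
0.45 0.0 0.45 0 [-1.70604169e-01  1.21306216e-01  1.29328740e+00 -4.44089210e-16
  1.72699904e+00  1.40019216e+00]
0.45 0.0 0.45 3.141592653589793 [-1.70604169e-01  1.21306216e-01  1.29328740e+00 -4.44089210e-16
  1.72699904e+00 -1.74140050e+00]
0.45 0.0 0.45 -0.15 [-1.70604169e-01  1.21306216e-01  1.29328740e+00 -4.44089210e-16
  1.72699904e+00  1.55019216e+00]
0.4 -0.05 0.45 0 [-3.15033426e-01  2.66514449e-02  1.39720292e+00 -4.44089210e-16
  1.71773829e+00  1.25576290e+00]
0.4 -0.05 0.45 3.141592653589793 [-3.15033426e-01  2.66514449e-02  1.39720292e+00 -4.44089210e-16
  1.71773829e+00 -1.88582975e+00]
0.4 -0.05 0.45 -0.15 [-3.15033426e-01  2.66514449e-02  1.39720292e+00 -4.44089210e-16
  1.71773829e+00  1.40576290e+00]
0.4 0.0 0.4 0 [-1.92180801e-01  2.43874294e-02  1.53048455e+00 -4.44089210e-16
  1.58672068e+00  1.37861553e+00]
0.4 0.0 0.4 3.141592653589793 [-1.92180801e-01  2.43874294e-02  1.53048455e+00 -4.44089210e-16
  1.58672068e+00 -1.76297713e+00]
0.4 0.0 0.4 -0.15 [-1.92180801e-01  2.43874294e-02  1.53048455e+00 -4.44089210e-16
  1.58672068e+00  1.52861553e+00]
0.4 -0.05 0.38 0 [-3.15033426e-01  3.58612096e-02  1.57131117e+00 -4.44089210e-16
  1.53442028e+00  1.25576290e+00]
0.4 -0.05 0.38 3.141592653589793 [-3.15033426e-01  3.58612096e-02  1.57131117e+00 -4.44089210e-16
  1.53442028e+00 -1.88582975e+00]
0.4 -0.05 0.38 -0.15 [-3.15033426e-01  3.58612096e-02  1.57131117e+00 -4.44089210e-16
  1.53442028e+00  1.40576290e+00]
```

```bash
python3 - <<'E'
from workcell import r,optics
from h import *
import cv2
r.reach([.50,-.05,.40],down(np.pi+.155))
r.hold(.3)
s=r.read_state(); p,d=optics.get_image("wrist"); K,R,t=wristcam(s,optics.camera_model("wrist"))
cv2.imwrite("pics/w0.png",p[:,:,::-1]); np.savez("w0.npz",p=p,d=d,K=K,R=R,t=t)
print(s["time_s"],s["joint_positions"],K[0,0])
E
```

```text
2.3333 [-2.53087455e-01  2.29767016e-01  1.29086057e+00 -3.39948546e-05
  1.62116736e+00 -1.97799890e+00] 373.1917843356604
```

View pics/w0.png

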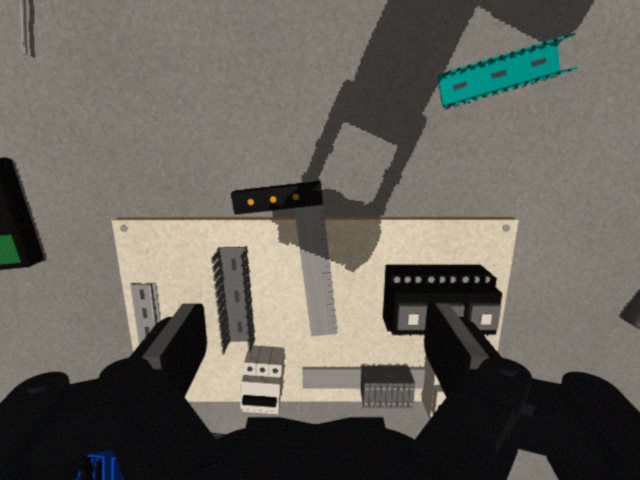

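The wrist view is aligned with the board, with the robot towards the top. The front edge runs from (112,218) to (518,218), the stock's inner edge from (236,214) to (323,206), and the blade tip spans (311,335) to (337,333). The duct runs from (232,248) to (240,352). Next I'll measure from the depth image.

```bash
cat >> h.py <<'E'
import cv2
def cloud(f):
    a=np.load(f);K,R,t=a["K"],a["R"],a["t"];d=a["d"];v,u=np.indices(d.shape)
    X=np.stack([(u-K[0,2])/K[0,0]*d,(v-K[1,2])/K[1,1]*d,d],-1)
    return (X-t)@R,(d>0),a["p"].astype(int)
E
python3 - <<'E'
from h import *
a=np.load("w0.npz");c=(a["K"],a["R"],a["t"])
X,ok,p=cloud("w0.npz")
# front edge: strongest vertical gradient, on unoccluded columns
g=cv2.GaussianBlur(a["p"].astype(np.float32).mean(2),(0,0),1)
cols=np.r_[130:225,400:505]
gy=g[206:232,cols]; dy=np.diff(gy,axis=0); k=dy.argmax(0); rows=206.5+k
w=ray(np.c_[cols,rows],.018,*c)[:,:2]
vx,vy,x0,y0=cv2.fitLine(w.astype(np.float32),cv2.DIST_HUBER,0,.01,.01).ravel()
yaw=np.arctan2(-vx,vy) if vy>0 else np.arctan2(vx,-vy)
ends=ray([(112.5,218),(518,218)],.018,*c)[:,:2]
ex=np.array([np.cos(yaw),np.sin(yaw)]);ey=np.array([-ex[1],ex[0]])
mid=ends.mean(0); fe=np.array([x0,y0]); mid=mid+ex*((fe-mid)@ex)
O=mid+.15*ex
print("yaw",yaw,"O",O,"len",np.linalg.norm(ends[0]-ends[1]))
B=lambda P:np.stack([(P[...,:2]-O)@ex,(P[...,:2]-O)@ey],-1)
np.savez("board.npz",O=O,yaw=yaw)
b=B(X);z=X[...,2]
print("board z",np.median(z[(abs(b[...,0]+.1)<.03)&(abs(b[...,1]+.2)<.05)&ok]))
def rect(m,n):
    q=b[m].astype(np.float32)*1000; r_=cv2.minAreaRect(q); print(n,m.sum(),cv2.boxPoints(r_).round(1).tolist())
rect(ok&(z>.026)&(z<.036)&(b[...,0]<-.14)&(b[...,0]>-.25)&(b[...,1]<.05)&(b[...,1]>-.25),"stock")
D=ok&(b[...,1]<-.06)&(b[...,1]>-.19)&(b[...,0]<.06)&(b[...,0]>-.14)
rect(D&(z>.05)&(z<.065),"duct rim");rect(D&(z>.026)&(z<.065),"duct all")
C=ok&(b[...,1]>.06)&(b[...,1]<.26)&(b[...,0]<.03)&(b[...,0]>-.12)
rect(C&(z>.03),"contactor")
rect(ok&(z>.05)&(b[...,0]>.03)&(b[...,1]<-.025)&(b[...,1]>-.16),"breaker")
px=[(323,207),(337,333),(296,207),(311,335)]
print("blade",(B(ray(px,.021,*c))*1000).round(1).tolist(),"stock",(B(ray([(236,214),(323,206)],.030,*c))*1000).round(1).tolist())
cv2.imwrite("pics/c0.png",cv2.resize(a["p"][180:370,190:400,::-1].copy(),None,fx=3.1,fy=3.1,interpolation=cv2.INTER_CUBIC))
E
```

```text
yaw 0.15498228 O [ 0.69674063 -0.01977059] len 0.557156582053035
board z 0.018053988476700828
stock 2048 [[-202.89999389648438, 7.199999809265137], [-189.10000610351562, -111.9000015258789], [-158.8000030517578, -108.4000015258789], [-172.6999969482422, 10.800000190734863]]
duct rim 878 [[-116.5999984741211, -97.4000015258789], [-102.19999694824219, -162.1999969482422], [73.30000305175781, -123.0999984741211], [58.900001525878906, -58.400001525878906]]
duct all 1992 [[-118.80000305175781, -98.0], [-104.0999984741211, -163.10000610351562], [73.5, -122.9000015258789], [58.79999923706055, -57.79999923706055]]
contactor 6289 [[-85.9000015258789, 235.89999389648438], [-85.5, 99.4000015258789], [0.4000000059604645, 99.5999984741211], [0.10000000149011612, 236.10000610351562]]
breaker 2151 [[28.299999237060547, -131.5], [129.39999389648438, -138.5], [135.3000030517578, -52.900001525878906], [34.20000076293945, -46.0]]
blade [[-168.1, 10.5], [24.6, 32.7], [-168.1, -26.0], [28.0, -6.4]] stock [[-160.5, -105.9], [-171.4, 10.3]]
```

View pics/c0.png

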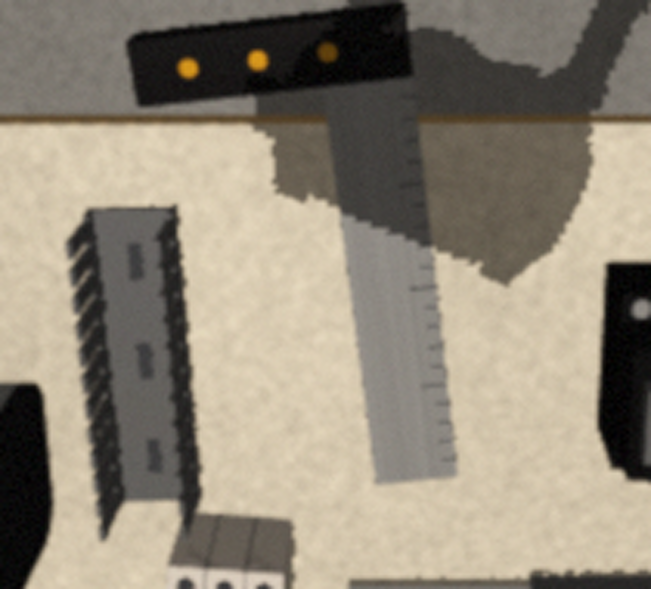

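The square's inner-face heel is at board (-173, 11) mm, turned +6.65°. I'll grip the upper part of the stock across its width, turn and slide the square, then seat it under force limits.

```bash
cat >> h.py <<'E'
_b=np.load("board.npz");O,byaw=_b["O"],float(_b["yaw"])
def W(bx,by,z):
    "board mm -> world m"
    c,s=np.cos(byaw),np.sin(byaw);return np.array([O[0]+(c*bx-s*by)/1e3,O[1]+(s*bx+c*by)/1e3,z])
def Bd(P):
    c,s=np.cos(byaw),np.sin(byaw);d=(np.array(P)[:2]-O)*1e3;return np.array([c*d[0]+s*d[1],-s*d[0]+c*d[1]])
E
python3 - <<'E'
from workcell import r,command_gripper,optics
from h import *
phi=.116; g=np.array([-15,-52.])
o=np.array([-172.7,10.8])-20*np.array([-np.sin(phi),np.cos(phi)])
sq=lambda p,o,f:o+np.array([np.cos(f)*p[0]-np.sin(f)*p[1],np.sin(f)*p[0]+np.cos(f)*p[1]])
q=lambda f:down(byaw+f+np.pi/2)
def st(n):
    s=r.read_state();F=s["contact_force"];print(n,round(s["time_s"],1),Bd(s["eef_pos"]).round(1),s["eef_pos"][2].round(4) if hasattr(s["eef_pos"],"round") else s["eef_pos"][2],"F",np.round(F,1),"w",round(s["grip_width"],4),"gf",s["grip_force"])
P=sq(g,o,phi)
r.reach(W(*P,.12),q(phi)); command_gripper(.055,40); st("above")
print(r.move_straight(W(*P,.0445),speed=.1,max_force=15)); st("down")
command_gripper(0,40); st("grip")
o1=np.array([-158,77.]); P1=sq(g,o1,0)
print(r.move_straight(W(*P1,.0445),q(0),speed=.06,max_force=30)); st("slid")
s=r.read_state()
print(r.move_straight(W(P1[0]+13,P1[1],.0445),speed=.02,max_force=8)); st("x seat")
s=r.read_state();x=Bd(s["eef_pos"])[0]
print(r.move_straight(W(x,P1[1]+7,.0445),speed=.02,max_force=7)); st("y seat")
for n in("scene","side"):
    p,d=optics.get_image(n);cv2.imwrite(f"pics/{n}1.png",p[:,:,::-1])
E
```

```text
above 4.0 [-179.1  -62.5] 0.1203 F [ 0.3 -0.4 -0.5] w 0.0551 gf 0.0
False
down 4.9 [-178.9  -62.6] 0.045 F [-0.3 -0.7  0.4] w 0.0552 gf 0.0
grip 5.3 [-179.   -62.7] 0.0451 F [-0.5  0.1  3.5] w 0.0287 gf 43.456724882125854
False
slid 6.9 [-172.6   25.3] 0.0449 F [ 0.2 -3.5  5.3] w 0.0285 gf 43.750149607658386
True
x seat 7.2 [-170.4   25.8] 0.0447 F [-1.4  0.6  7.3] w 0.029 gf 43.892619609832764
True
y seat 7.5 [-170.1   27.7] 0.045 F [-0.7 -1.7  3.5] w 0.0286 gf 43.50230634212494
```

Seating in x stopped early: -170, against about -165 expected. That looks like a friction transient, so I'll retry with a higher limit.

```bash
cat > st.py <<'E'
from workcell import r,command_gripper,optics
from h import *
def st(n):
    s=r.read_state();print(n,round(s["time_s"],1),Bd(s["eef_pos"]).round(1),np.round(s["eef_pos"][2],4),"F",np.round(s["contact_force"],1),"w",round(s["grip_width"],4));return Bd(s["eef_pos"])
E
python3 - <<'E'
from st import *
z=.0450
b=st("0"); r.move_straight(W(b[0],26.,z),speed=.02); b=st("back y")
print(r.move_straight(W(-161,26,z),speed=.02,max_force=16)); b=st("x")
print(r.move_straight(W(b[0],33,z),speed=.02,max_force=14)); b=st("y")
p,d=optics.get_image("scene");cv2.imwrite("pics/s2.png",p[:,:,::-1])
p=cv2.resize(p[170:350,230:450],None,fx=3,fy=3,interpolation=cv2.INTER_CUBIC);cv2.imwrite("pics/s2c.png",p[:,:,::-1])
E
```

```text
0 7.6 [-170.    27.6] 0.045 F [-1.  -1.   3.2] w 0.0283
back y 7.9 [-169.9   26.6] 0.045 F [0.2 4.  3.5] w 0.0288
True
x 8.3 [-165.2   26.2] 0.0446 F [-1.5 -1.   5.1] w 0.0287
True
y 8.6 [-165.5   27.9] 0.0451 F [-0.3 -3.6  2.6] w 0.0286
```

View pics/s2c.png

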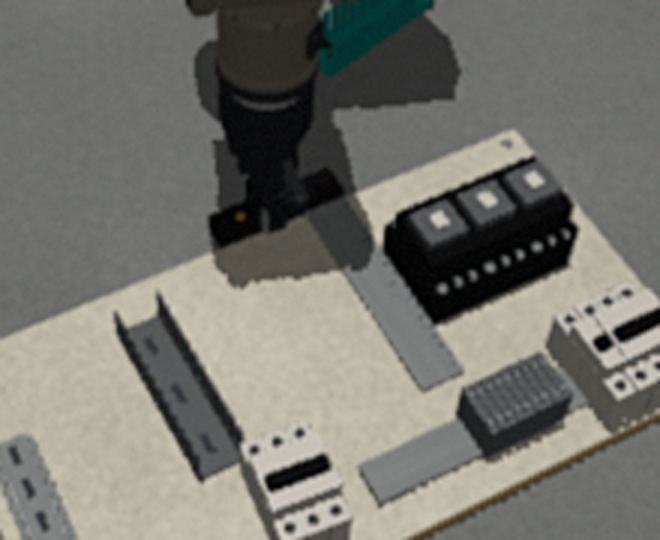

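The square looks seated. Now I'll release it, push the middle of the stock forward to square it up, and look again.

```bash
cat >> st.py <<'E'
qv=down(np.pi+byaw)
def look(n):
    r.reach([.50,-.05,.40],qv); r.hold(.3)
    s=r.read_state(); p,d=optics.get_image("wrist"); K,R,t=wristcam(s,optics.camera_model("wrist"))
    np.savez(n+".npz",p=p,d=d,K=K,R=R,t=t)
    cv2.imwrite(f"pics/{n}.png",cv2.resize(p[190:370,200:420,::-1],None,fx=3.3,fy=3.3,interpolation=cv2.INTER_CUBIC))
E
python3 - <<'E'
from st import *
command_gripper(.045); b=st("rel")
r.move_straight(W(b[0],b[1],.12),speed=.12)
r.reach(W(-212,38,.12),qv); command_gripper(0)
r.move_straight(W(-212,38,.038),speed=.12); b=st("dn")
print(r.move_straight(W(-184,38,.038),speed=.02,max_force=10)); b=st("push")
r.move_straight(W(-205,38,.038),speed=.1); r.move_straight(W(-205,38,.12),speed=.15)
command_gripper(.085); look("w1"); st("look")
X,ok,p=cloud("w1.npz");b=np.apply_along_axis(Bd,2,X);z=X[...,2]
def rect(m,n): print(n,m.sum(),cv2.boxPoints(cv2.minAreaRect(b[m].astype(np.float32))).round(1).tolist())
rect(ok&(z>.026)&(z<.036)&(b[...,0]<-140)&(b[...,0]>-250)&(b[...,1]<140)&(b[...,1]>-60),"stock")
D=ok&(b[...,1]<-60)&(b[...,1]>-190)&(b[...,0]<20)&(b[...,0]>-140)
rect(D&(z>.05)&(z<.065),"rim, x<20")
E
```

```text
rel 8.9 [-165.8   29.1] 0.0447 F [ 0.6  0.3 -0.6] w 0.0449
dn 12.5 [-211.6   37.9] 0.0385 F [ 0.7 -0.6  0.6] w 0.0003
True
push 13.5 [-191.7   38.1] 0.0374 F [ 0.4 -0.1 -0. ] w 0.0
look 16.7 [-199.     0.5] 0.3993 F [-0.4  0.3  0.7] w 0.0845
stock 2018 [[-180.1999969482422, 100.0999984741211], [-180.0, -19.799999237060547], [-149.39999389648438, -19.700000762939453], [-149.60000610351562, 100.19999694824219]]
rim, x<20 462 [[-109.4000015258789, -95.5999984741211], [-108.4000015258789, -136.10000610351562], [20.600000381469727, -132.6999969482422], [19.5, -92.19999694824219]]
```

View pics/w1.png

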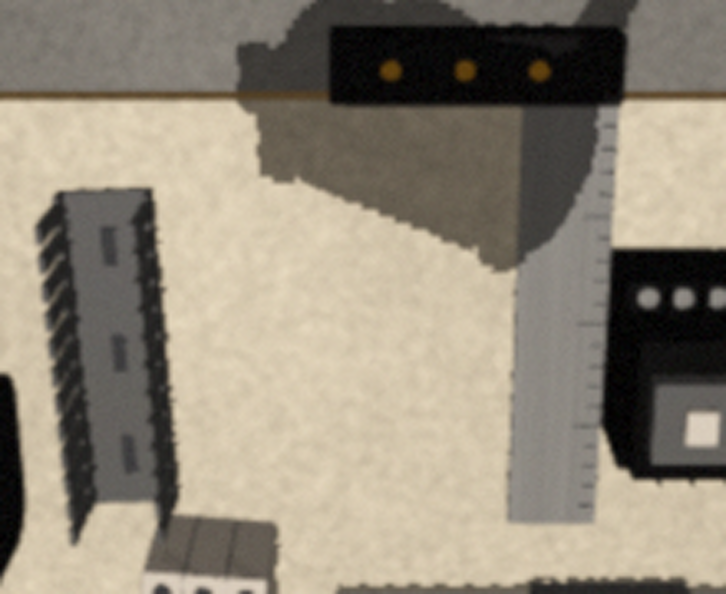

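The stock measures x = -150 along its length with the heel at y = 100, so the square is seated. Now the exact poses of the duct and breaker.

```bash
python3 - <<'E'
from st import *
print(r.tip_extent)
a=np.load("w1.npz");c=(a["K"],a["R"],a["t"])
px=[(246,247.6),(252,340.6),(218,248.5),(228.5,341.5)]
for zz in(.018,.020):print([Bd(P).round(1).tolist() for P in ray(px,zz,*c)])
X,ok,p=cloud("w1.npz");b=np.apply_along_axis(Bd,2,X);z=X[...,2]
def rect(m,n): print(n,m.sum(),cv2.boxPoints(cv2.minAreaRect(b[m].astype(np.float32))).round(1).tolist())
box=ok&(b[...,1]<-20)&(b[...,1]>-190)&(b[...,0]<160)&(b[...,0]>-140)
rect(box&(z>.066),"breaker")
rim=box&(z>.052)&(z<.0605)
# rim profile: min/max y by x slices
for x in range(-110,60,10):
    m=rim&(abs(b[...,0]-x)<5); print(x,m.sum(),(b[m][:,1].min().round(1),b[m][:,1].max().round(1)) if m.any() else "")
rect(rim&(p.max(2)<110),"dark rim")
E
```

```text
0.025
[[-110.0, -96.4], [38.4, -95.0], [-108.6, -135.8], [40.0, -130.8]]
[[-110.7, -96.0], [37.1, -94.6], [-109.3, -135.3], [38.7, -130.2]]
breaker 1311 [[46.29999923706055, -101.0], [124.0, -107.5], [128.5, -53.599998474121094], [50.900001525878906, -47.099998474121094]]
-110 19 (np.float64(-135.7), np.float64(-96.1))
-100 24 (np.float64(-135.8), np.float64(-95.7))
-90 33 (np.float64(-135.2), np.float64(-95.3))
-80 41 (np.float64(-134.9), np.float64(-95.3))
-70 32 (np.float64(-134.8), np.float64(-94.4))
-60 27 (np.float64(-134.9), np.float64(-94.3))
-50 26 (np.float64(-134.3), np.float64(-94.2))
-40 28 (np.float64(-133.8), np.float64(-93.9))
-30 37 (np.float64(-133.1), np.float64(-93.7))
-20 32 (np.float64(-133.1), np.float64(-93.2))
-10 26 (np.float64(-133.2), np.float64(-93.1))
0 30 (np.float64(-132.9), np.float64(-92.8))
10 23 (np.float64(-132.1), np.float64(-92.7))
20 38 (np.float64(-132.5), np.float64(-92.3))
30 26 (np.float64(-132.2), np.float64(-92.2))
40 7 (np.float64(-131.0), np.float64(-91.7))
50 133 (np.float64(-100.2), np.float64(-47.7))
dark rim 537 [[-118.9000015258789, -99.30000305175781], [-96.80000305175781, -171.5], [113.5999984741211, -107.19999694824219], [91.4000015258789, -34.900001525878906]]
```

The duct is turned +1.6° with its rear end at x≈40, only a few mm in front of the loose breaker at x≈45. I'll grip it across its width, draw it 10 mm towards the front, carry it over and press it to the blade. A push with both fingertips will finish it.

```bash
python3 - <<'E'
from st import *
qd=down(np.pi+byaw+.028); z=.049
r.reach(W(-36,-114,.13),qd); command_gripper(.062,25)
print(r.move_straight(W(-36,-114,z),speed=.12,max_force=12)); st("dn")
command_gripper(0,25); st("grip")
r.move_straight(W(-46,-114,z),qv,speed=.05); st("pulled")
print(r.move_straight(W(-46,37,z),speed=.08,max_force=25)); st("over")
print(r.move_straight(W(-46,45,z),speed=.015,max_force=9)); b=st("press")
command_gripper(.062); st("rel")
r.move_straight(W(b[0],b[1],.13),speed=.12)
qp=down(byaw-np.pi/2)
r.reach(W(-46,-10,.13),qp); command_gripper(.085)
print(r.move_straight(W(-46,-10,.038),speed=.12,max_force=10)); st("dn2")
print(r.move_straight(W(-46,16,.038),speed=.02,max_force=9)); b=st("push")
r.move_straight(W(-46,b[1]-15,.038),speed=.1); r.move_straight(W(-46,b[1]-15,.13),speed=.15)
look("w2"); st("look")
X,ok,p=cloud("w2.npz");b=np.apply_along_axis(Bd,2,X);z=X[...,2]
def rect(m,n): print(n,m.sum(),cv2.boxPoints(cv2.minAreaRect(b[m].astype(np.float32))).round(1).tolist())
rect(ok&(z>.026)&(z<.036)&(b[...,0]<-140)&(b[...,0]>-250)&(b[...,1]<140)&(b[...,1]>-60),"stock")
rect(ok&(b[...,1]<80)&(b[...,1]>-20)&(b[...,0]<42)&(b[...,0]>-140)&(z>.05)&(z<.065),"rim")
rect(ok&(z>.066)&(b[...,1]<-20)&(b[...,1]>-190)&(b[...,0]<160)&(b[...,0]>0),"breaker")
E
```

```text
False
dn 19.1 [ -35.5 -114.3] 0.0498 F [ 0.5 -0.   0.5] w 0.0619
grip 19.4 [ -35.4 -114.4] 0.0503 F [-0.4 -0.2  4.8] w 0.0396
pulled 19.8 [ -45.8 -114.4] 0.0503 F [-0.2 -0.2  6.4] w 0.0398
False
over 21.8 [-45.6  35.9] 0.0503 F [ 1.1 -2.7  5.8] w 0.04
True
press 22.2 [-45.5  39.7] 0.0503 F [-0.5 -0.9  4.1] w 0.0396
rel 22.6 [-44.8  35.7] 0.0508 F [  1.1 -17.6   4.7] w 0.0615
False
dn2 28.5 [-45.4 -10.2] 0.0388 F [-0.5  1.   0.1] w 0.0849
True
push 29.4 [-45.9   8.6] 0.038 F [ 0.2 -1.7  0.1] w 0.0852
look 34.8 [-199.     0.5] 0.4 F [-1.3 -0.2  0.6] w 0.085
stock 1973 [[-180.10000610351562, 99.80000305175781], [-179.5, -20.299999237060547], [-149.60000610351562, -20.100000381469727], [-150.3000030517578, 99.9000015258789]]
rim 400 [[-118.9000015258789, 59.79999923706055], [-118.80000305175781, 19.700000762939453], [27.0, 20.0], [26.899999618530273, 60.099998474121094]]
breaker 1301 [[47.599998474121094, -100.80000305175781], [111.19999694824219, -106.4000015258789], [115.9000015258789, -52.599998474121094], [52.29999923706055, -47.0]]
```

View pics/w2.png

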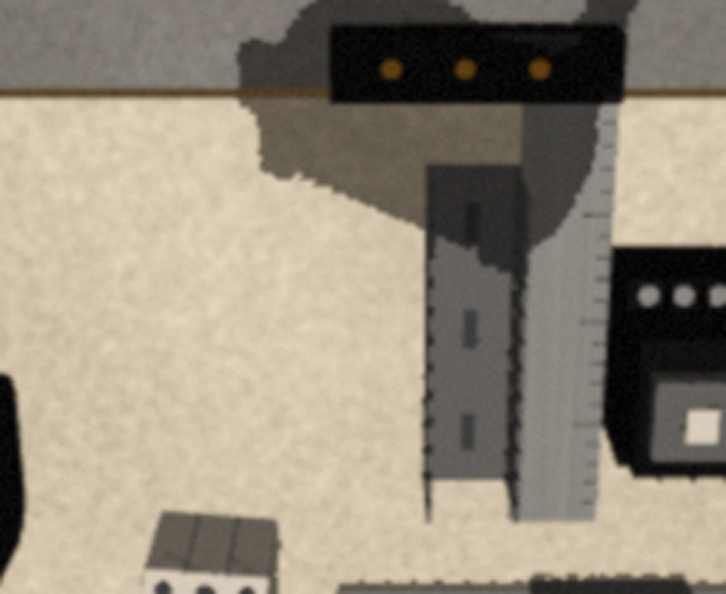

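The duct rim lies at y = 20 to 60, parallel to the blade, and the breaker hasn't moved. The stock heel reads about 0.5 mm off, so I'll give it one light re-seating push and check.

```bash
python3 - <<'E'
from st import *
r.reach(W(-212,45,.12),qv); command_gripper(0)
r.move_straight(W(-212,45,.038),speed=.12)
print(r.move_straight(W(-184,45,.038),speed=.02,max_force=12)); st("push")
r.move_straight(W(-208,45,.038),speed=.1); r.move_straight(W(-208,45,.12),speed=.15)
qp=down(byaw-np.pi/2)
r.reach(W(-46,-12,.13),qp); command_gripper(.085)
r.move_straight(W(-46,-12,.038),speed=.12,max_force=10)
print(r.move_straight(W(-46,16,.038),speed=.02,max_force=9)); b=st("push2")
r.move_straight(W(-46,b[1]-15,.038),speed=.1); r.move_straight(W(-46,b[1]-15,.13),speed=.15)
look("w3"); st("look")
X,ok,p=cloud("w3.npz");b=np.apply_along_axis(Bd,2,X);z=X[...,2]
def rect(m,n): print(n,m.sum(),cv2.boxPoints(cv2.minAreaRect(b[m].astype(np.float32))).round(1).tolist())
rect(ok&(z>.026)&(z<.036)&(b[...,0]<-140)&(b[...,0]>-250)&(b[...,1]<140)&(b[...,1]>-60),"stock")
rect(ok&(b[...,1]<80)&(b[...,1]>-20)&(b[...,0]<42)&(b[...,0]>-140)&(z>.05)&(z<.065),"rim")
rect(ok&(z>.08)&(b[...,1]>90)&(b[...,1]<250)&(b[...,0]<10)&(b[...,0]>-100),"contactors")
E
```

```text
True
push 38.6 [-191.6   45.2] 0.0374 F [ 0.3  0.2 -0.8] w -0.0
True
push2 46.2 [-46.    8.6] 0.038 F [ 1.2 -1.8  1.2] w 0.0853
look 51.6 [-199.     0.5] 0.4 F [ 0.7  0.5 -0.7] w 0.085
stock 1979 [[-180.0, -20.100000381469727], [-150.1999969482422, -20.100000381469727], [-150.1999969482422, 99.80000305175781], [-179.89999389648438, 99.80000305175781]]
rim 405 [[-119.30000305175781, 59.900001525878906], [-119.19999694824219, 19.799999237060547], [26.799999237060547, 20.0], [26.799999237060547, 60.20000076293945]]
contactors 3484 [[-73.4000015258789, 235.89999389648438], [-73.19999694824219, 99.5], [-13.199999809265137, 99.5999984741211], [-13.399999618530273, 236.0]]
```

View pics/w3.png

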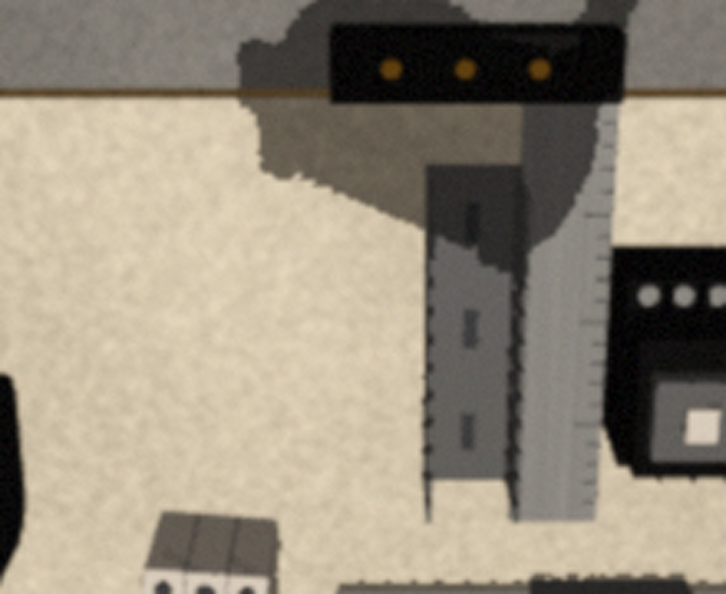

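The stock, blade and duct all read square and flush, and the breaker hasn't moved. The clock is at 51.6 s, so I'm handing the job in.

```bash
python3 -c "
from workcell import r
print(r.finish_job())"
```

```text
the job is handed in; nothing more can be done
None
```

I handed the job in at about 52 s: in the last image the stock is flush with the board's front edge, the blade is against the contactor, and the duct is flush along the blade, all to within about 0.5 mm; opening the gripper beside the contactor pressed on something with about 18 N, under the 40 N limit.

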